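# Gauge the manifold port with the depth rod and report pass or fail

## Task

Check the bore in the orange-ringed port of the aluminium manifold: take the red-handled depth rod with the yellow band from its rack, lower it into that bore until it rests on the bottom, without dropping it in, and leave it standing there. Then read how far it went: if the whole yellow band has vanished below the block's top face the bore is full depth, so press the green button fully down and let it go; if the band still stands out above the face the bore is too shallow, so press the red button instead. Press only the one that applies.

Things in the scene. Friction and masses are not known exactly. Their poses are not given: they have to be found in the camera images.
- depth_rod: Depth rod, upright in a black rack 60 x 150 x 60 mm, tip 12 mm above table. Steel shaft 12 mm thick, 110 mm long, tapered tip; red square handle 22 x 22 mm, 110 to 150 mm above the tip; yellow band 52 to 82 mm above the tip. Origin: centre of the tip; z up, x and y square to the handle faces. A same-sized blue-handled rod without band is 80 mm away: not wanted. Lift 50 mm to clear the rack.
- orange_port: Orange ring, 42 mm across, round the bore to gauge, on top of a fixed aluminium block 64 x 136 x 100 mm. Origin: centre of the mouth, level with the top face (100 mm above table); z up. Upright bore, 22 mm wide, rigid floor; 85 mm deep (full) or 50 mm (too shallow), not known beforehand. A like bore 68 mm away has a blue ring: not wanted.
- green_top (a point): Centre of the top of the green push button (36 mm diameter, press straight down, travel 6 mm, springs back, about 5 N to reach the stop) on a fixed grey box 84 x 84 x 45 mm. Means: full depth.
- red_top (a point): Centre of the top of the red push button, the same kind on its own grey box; the two boxes may stand either way round. Means: too shallow.

How it is judged:
By the outcome, as a careful person would: the job done as asked, in the order asked, and still so for the second after the job is handed in, with the robot touching nothing.
It also fails if it takes over 51 s, if anything falls off the work surface, if the arm or the gripper's body presses on something with over 40 N, if the wrist force passes 120 N, or if a joint passes its speed limit or range.

## Robot

A 6-joint arm with a two-finger parallel gripper is mounted at the origin on the work surface. World frame = base frame: x ahead of the robot, y to its left, z up, the work surface at z = 0. Lengths are in m, angles in rad, forces in N, time in s.
With the tool pointing down it reaches from about 0.35 to 0.775 m from the base axis. Payload 7.3 kg.
Tool frame: the origin (TCP) lies on the centre line of the jaws, within the pads' length; the fingertips stand tip_reach ahead of it and the grasp point (between the pads) lies 6 mm ahead of it (tip_reach is the distance from the TCP to the fingertips, in m); x points along the fingers, y is the direction in which the jaws open and shut, and the axes are right-handed (so a half turn about x gives the same grasp; the last joint's range is limited). The gripper opens to 92 mm and grips with 3 to 60 N. Pads are 19 mm wide; open, the fingers measure 130 mm over their backs; the gripper's body (75 mm by 190 mm) begins 47 mm behind the grasp point.
Start: joints at [1.035, 0.342, 1.524, -0, 1.275, -0.146], TCP at [0.199, 0.486, 0.252] pointing down, gripper open.
Joint ranges: [-2.53, 2.53], [-0.77, 2.02], [0.04, 2.7], [-1, 4.14], [0.28, 2.66], [-3.11, 3.11]. Speed limits (rad/s): [2.57, 2.57, 3.14, 3.14, 3.14, 3.14].

## Interface

Orientations are given as [roll, pitch, yaw] about the fixed x, y, z axes, in that order (R = Rz(yaw) Ry(pitch) Rx(roll)).
In Python, from cell import observe, read_camera, get_calibration, hand_in, tip_reach gives the robot as it stands. The module is installed in compiled form; this text tells all that it offers.
- The arm moves only by the shell command python3 -m crank 'ROWS' [FORCE]. ROWS is JSON, a list of rows, each an object of numbers: "fingers": the opening, from -1 (shut) to 1 (fully open); "tx", "ty", "tz": the shift along the tool's x, y, z in units of 40 mm (1.0 is 40 mm); "roll": the turn about the tool's x in units of 10 degrees (1.0 is 10 degrees). In form: [{"fingers": .., "tx": .., "ty": .., "tz": .., "roll": ..}, ...]. A call has exactly 8 rows; each row is the pose to reach, as a shift and turn from the pose commanded when the call began, along the tool's axes at that moment; what a row does not reach only later rows make up. A row lasts 1/8 s, in which the tool goes at most 62.5 mm and 10.7 degrees, less where a joint would pass 70% of its speed; a pose out of reach is approached as far as the arm can. A call with a gripper value outside its range is refused whole. The fingers move at their own pace and stop on an object; FORCE is the grip in N (left out, the last holds). Time passes only in rows, so rows that repeat a pose let the fingers close, or fill a call up. It gives the time, the measured TCP pose, the force and the opening at its end, in the units of the state.
- observe(): the state, without advancing time (a new reading comes with each control period).
- read_camera(name): name is "scene" or "top" or "wrist"; returns (picture, depth): 420x560x3 uint8, red, green, blue; 420x560 float32, m along the optical axis (not along the pixel's ray), 0 where there is no reading.
- get_calibration(name): a dict with "vertical_fov" (degrees; the focal length in pixels is half the picture's height over the tangent of half this angle, whatever the lens; pixels are square), "cx", "cy" (the principal point, pixels), "pose" (4x4, takes a point from camera to world coordinates); the wrist camera has in their place "T_tool_cam" (4x4, takes a point from camera to tool coordinates, whose origin is the TCP and whose axes are the tool frame's). Camera axes: x right, y down, z forward; pixel columns grow to the right and rows downward; lengths in m; the calibration is good to about 2 mm. A picture is of the moment at which its call begins: read the wrist's pose just before it. get_calibration takes no time and is no camera call.
- hand_in(): hands the job in, once; it reports no verdict.
The state is a dict: "time": time; "qpos": joint angles; "qvel": joint speeds; "joint_efforts": joint torques, N m; "tool_pos": TCP position; "tool_rot": TCP orientation; "contact_force": force on the tool from outside, world axes, zero at the start; "torque": the same for the moment, N m; "opening": finger opening in m.
Only numpy, scipy, OpenCV 4.12 (cv2) and the standard library are available. Lean on these libraries where they do the work, as an engineer would, in place of code of your own. Each camera call takes 0.05 s, during which the arm holds its last target. There are 200 camera calls.

## Working session

There is one attempt and no reset: what is moved stays moved. The work goes in short steps, Python scripts to look and compute and a shell command to move; the robot and the scene stay as the last step left them, time stands still between calls to the robot, and variables do not carry over. Pictures are saved under pics/ and viewed, about 8 in all and at most 12, crops included, and the job is handed in when it is done.

```bash
mkdir -p pics
cat > h.py <<'E'
import numpy as np, cv2
from cell import observe, read_camera, get_calibration, tip_reach
from scipy.spatial.transform import Rotation as Ro
def Ttool(s):
    T=np.eye(4); T[:3,:3]=Ro.from_euler('xyz',s['tool_rot']).as_matrix(); T[:3,3]=s['tool_pos']; return T
def grab(name):
    s=observe(); c=get_calibration(name); im,d=read_camera(name)
    P=np.array(c['pose']) if 'pose' in c else Ttool(s)@np.array(c['T_tool_cam'])
    return im,d,P,(210/np.tan(np.radians(c['vertical_fov'])/2),c['cx'],c['cy'])
def ray(P,k,u,v,z):
    r=P[:3,:3]@np.array([(u-k[1])/k[0],(v-k[2])/k[0],1]); return P[:3,3]+r*(z-P[2,3])/r[2]
def cloud(d,P,k):
    v,u=np.mgrid[:420,:560]; c=np.stack([(u-k[1])/k[0]*d,(v-k[2])/k[0]*d,d],-1); return c@P[:3,:3].T+P[:3,3]
def save(n,im): cv2.imwrite('pics/'+n+'.png',im[...,::-1])
E
python3 - <<'E'
from h import *
print(observe(),tip_reach)
for n in ('scene','top'):
    im,d,P,k=grab(n); save(n,im); np.savez(n,im=im,d=d,P=P,k=k); print(n,P.round(3).tolist(),k)
E
```

```text
{'time': 0.0, 'qpos': array([ 1.03501265e+00,  3.42724896e-01,  1.52501249e+00, -5.53979568e-07,
        1.27537621e+00, -1.45982800e-01]), 'qvel': array([-0.0001768 ,  0.00037053,  0.00030625,  0.00020707, -0.00013479,
       -0.00103839]), 'joint_efforts': array([ 1.31498462e-03, -4.31244099e+01, -2.44220674e+01,  7.19234138e-02,
        5.59836463e-02, -1.52170383e-04]), 'tool_pos': array([0.19928726, 0.48531526, 0.25104538]), 'tool_rot': array([-1.71643083,  1.56927538, -2.10623155]), 'contact_force': array([-0.33466959, -0.19217422,  0.25197646]), 'torque': array([0.02161821, 0.02321861, 0.00195124]), 'opening': 0.09204830337625126} 0.025
scene [[0.775, 0.444, -0.45, 1.043], [0.632, -0.556, 0.539, -0.632], [-0.011, -0.702, -0.712, 0.917], [0.0, 0.0, 0.0, 1.0]] (np.float64(462.5361231764999), 282.83976858118484, 204.67245060194216)
top [[0.027, -0.998, 0.059, 0.49], [-0.999, -0.028, -0.016, -0.018], [0.018, -0.058, -0.998, 0.95], [0.0, 0.0, 0.0, 1.0]] (np.float64(450.37739041854377), 283.9714194582539, 214.18858803011983)
```

View pics/top.png

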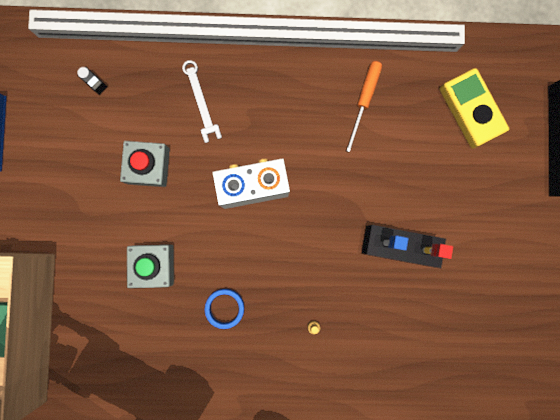

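View pics/scene.png

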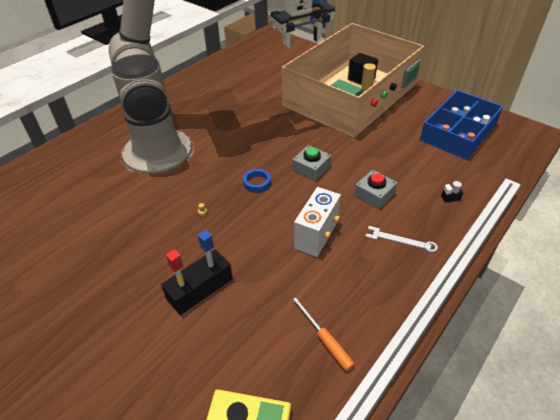

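The top view shows the red handle at about (446,251), orange ring (268,178), green button (145,267) and red button (139,161). The scene view agrees. Next I measure them by colour.

```bash
cat > m.py <<'E'
from h import *
def blob(im,lo,hi,box):
    hsv=cv2.cvtColor(im,cv2.COLOR_RGB2HSV); m=cv2.inRange(hsv,lo,hi)
    z=np.zeros_like(m); x0,y0,x1,y1=box; z[y0:y1,x0:x1]=m[y0:y1,x0:x1]
    n,l,st,c=cv2.connectedComponentsWithStats(z); i=1+np.argmax(st[1:,4]); return l==i,c[i],st[i]
E
python3 - <<'E'
from m import *
B={'top':dict(handle=((0,150,90),(6,255,255),(400,220,480,280)),ring=((8,140,150),(20,255,255),(240,160,295,200)),green=((45,120,60),(80,255,255),(120,240,180,290)),red=((0,150,90),(6,255,255),(115,140,170,185))),
'scene':dict(handle=((0,150,90),(6,255,255),(150,240,195,280)),ring=((6,140,150),(20,255,255),(295,205,330,225)),green=((45,120,60),(80,255,255),(295,140,330,170)),red=((0,150,90),(6,255,255),(360,165,395,195)))}
Z=dict(handle=.162,ring=.1,green=.06,red=.06)
for n in B:
    f=np.load(n+'.npz'); im,d,P,k=f['im'],f['d'],f['P'],f['k']; W=cloud(d,P,k)
    for o,(lo,hi,b) in B[n].items():
        m,c,s=blob(im,lo,hi,b); w=W[m&(d>0)]; zt=np.percentile(w[:,2],90)
        t=w[w[:,2]>zt-.006]
        cnt=max(cv2.findContours(m.astype('uint8'),cv2.RETR_EXTERNAL,cv2.CHAIN_APPROX_NONE)[0],key=len)
        print(n,o,c.round(1),s,'ray',ray(P,k,*c,Z[o]).round(4),'depth top',((t.max(0)+t.min(0))/2).round(4),np.ptp(t,0).round(3),zt.round(3))
f=np.load('top.npz'); W=cloud(f['d'],f['P'],f['k'])
for nm,b,z0,z1 in (('block',(200,145,300,215),.09,.11),('rack',(350,210,460,280),.05,.07)):
    x0,y0,x1,y1=b; z=np.zeros((420,560),'uint8'); z[y0:y1,x0:x1]=((W[...,2]>z0)&(W[...,2]<z1))[y0:y1,x0:x1]
    p=W[z>0][:,:2].astype('float32'); print(nm,cv2.minAreaRect(p))
E
```

```text
top handle [445.3 250.9] [438 244  16  15 190] ray [ 0.4797 -0.316   0.162 ] depth top [ 0.4795 -0.3148  0.1616] [0.024 0.024 0.006] 0.163
top ring [268.3 177.9] [258 168  22  21 141] ray [ 0.6079 -0.0007  0.1   ] depth top [ 0.6075 -0.0011  0.1022] [0.039 0.04  0.007] 0.104
top green [144.6 266.6] [135 258  20  18 285] ray [0.432  0.2365 0.06  ] depth top [0.4324 0.2358 0.0673] [0.033 0.035 0.008] 0.069
top red [139.1 160.4] [130 151  19  19 285] ray [0.6409 0.2569 0.06  ] depth top [0.6395 0.256  0.0682] [0.034 0.034 0.008] 0.07
scene handle [173.9 259.4] [165 249  19  23 244] ray [ 0.49   -0.3227  0.162 ] depth top [ 0.4789 -0.3172  0.1633] [0.027 0.025 0.009] 0.165
scene ring [312.3 217. ] [304 211  17  12  53] ray [ 0.6079 -0.0009  0.1   ] depth top [ 0.6092 -0.0027  0.1038] [0.04  0.041 0.007] 0.106
scene green [311.8 152.1] [306 148  13   9  97] ray [0.43   0.2378 0.06  ] depth top [0.4331 0.2327 0.0688] [0.033 0.036 0.007] 0.071
scene red [377.2 178.2] [371 173  14  11 119] ray [0.6386 0.2587 0.06  ] depth top [0.6397 0.2539 0.0693] [0.033 0.037 0.008] 0.071
block ((0.5997389554977417, 0.033265020698308945), (0.06450876593589783, 0.13618554174900055), 12.479098320007324)
rack ((0.4852747619152069, -0.275368332862854), (0.15098999440670013, 0.060042403638362885), 80.98761749267578)
```

```bash
cat > go.py <<'E'
from h import *
import sys
# usage: go.py x y z(TCP) ydir_deg ; prints the tool-axis shift/turn from measured pose
s=observe(); T=Ttool(s); t=np.array(list(map(float,sys.argv[1:4])))
d=T[:3,:3].T@(t-T[:3,3]); y=T[:3,1]; phi=np.degrees(np.arctan2(y[1],y[0]))
print('tcp',T[:3,3].round(4),'x',T[:3,0].round(3),'phi',phi.round(2),'q6',s['qpos'][5].round(2),'t',round(s['time'],2),'F',s['contact_force'].round(1),'open',round(s['opening'],4))
print('t units',(d/.04).round(3))
if len(sys.argv)>4:
    a=(float(sys.argv[4])-phi+90)%180-90
    print('roll units',(-a/10).round(3),'(x down: roll + is cw from above)')
E
python3 go.py 0.42 0.1 0.26 -9; python3 go.py 0.48 -0.316 0.26 -9; python3 -c "
from h import *
print(get_calibration('wrist'))"
```

```text
tcp [0.1993 0.4853 0.2511] x [-0.001 -0.001 -1.   ] phi 67.67 q6 -0.15 t 0.1 F [-0.1 -0.4 -0.3] open 0.0917
t units [-0.215 -6.815  8.764]
roll units 7.667 (x down: roll + is cw from above)
tcp [0.1993 0.4853 0.2511] x [-0.001 -0.001 -1.   ] phi 67.67 q6 -0.15 t 0.1 F [-0.1 -0.4 -0.3] open 0.0917
t units [ -0.203 -15.865  14.103]
roll units 7.667 (x down: roll + is cw from above)
{'vertical_fov': 69.51157011719717, 'cx': 283.7312460376692, 'cy': 204.13743533263872, 'T_tool_cam': array([[ 6.53255509e-04, -2.91344910e-01,  9.56617853e-01,
        -1.34625146e-01],
       [ 9.99999782e-01,  2.79200242e-04, -5.97847715e-04,
        -5.15302659e-04],
       [-9.29080478e-05,  9.56618035e-01,  2.91345029e-01,
        -7.82484283e-02],
       [ 0.00000000e+00,  0.00000000e+00,  0.00000000e+00,
         1.00000000e+00]])}
```

```bash
python3 -m crank '[{"fingers":1,"tx":-0.2,"ty":-0.9,"tz":1.1,"roll":1},{"fingers":1,"tx":-0.2,"ty":-1.8,"tz":2.2,"roll":2},{"fingers":1,"tx":-0.2,"ty":-2.7,"tz":3.3,"roll":3},{"fingers":1,"tx":-0.2,"ty":-3.6,"tz":4.4,"roll":4},{"fingers":1,"tx":-0.2,"ty":-4.5,"tz":5.5,"roll":5},{"fingers":1,"tx":-0.2,"ty":-5.3,"tz":6.6,"roll":6},{"fingers":1,"tx":-0.2,"ty":-6.1,"tz":7.7,"roll":7},{"fingers":1,"tx":-0.2,"ty":-6.8,"tz":8.8,"roll":7.6}]'; python3 go.py 0.48 -0.316 0.26 -9
```

```text
time: 1.1
tool_pos: [0.4222, 0.0985, 0.2597]
tool_rot: [-2.787, 1.571, 1.775]
contact_force: [1.9, 0.3, 0.7]
opening: 0.0915
tcp [0.4222 0.0985 0.2597] x [-0.  0. -1.] phi -8.61 q6 0.2 t 1.1 F [1.9 0.3 0.7] open 0.0915
t units [-0.011  2.978 10.031]
roll units 0.039 (x down: roll + is cw from above)
```

```bash
python3 -m crank '[{"fingers":1,"tx":0,"ty":0.4,"tz":1.3,"roll":0},{"fingers":1,"tx":0,"ty":0.8,"tz":2.7,"roll":0},{"fingers":1,"tx":0,"ty":1.2,"tz":4.1,"roll":0},{"fingers":1,"tx":0,"ty":1.7,"tz":5.6,"roll":0},{"fingers":1,"tx":0,"ty":2.1,"tz":7.0,"roll":0},{"fingers":1,"tx":0,"ty":2.5,"tz":8.4,"roll":0},{"fingers":1,"tx":0,"ty":2.98,"tz":9.4,"roll":0},{"fingers":1,"tx":0,"ty":2.98,"tz":10.03,"roll":0}]'; python3 go.py 0.48 -0.316 0.26 -9
python3 - <<'E'
from m import *
im,d,P,k=grab('wrist'); save('w1',im); W=cloud(d,P,k)
m,c,s=blob(im,(0,150,60),(6,255,255),(0,0,560,420)); t=W[m&(d>0)]; zt=np.percentile(t[:,2],90)
t=t[abs(t[:,2]-zt)<.004]; print(c,s,zt,cv2.minAreaRect(t[:,:2].astype('float32')))
E
```

```text
time: 2.1
tool_pos: [0.4816, -0.3161, 0.2586]
tool_rot: [-2.187, 1.57, 2.379]
contact_force: [-0.6, -0.3, 0.1]
opening: 0.0918
tcp [ 0.4816 -0.3161  0.2586] x [-0.001  0.001 -1.   ] phi -8.41 q6 -0.57 t 2.1 F [-0.6 -0.3  0.1] open 0.0918
t units [-0.034 -0.04   0.003]
roll units 0.059 (x down: roll + is cw from above)
[280.49808429 215.42911877] [267 201  28  29 783] 0.16458185517316318 ((0.47911664843559265, -0.3179505467414856), (0.022267235442996025, 0.021835392341017723), 81.64979553222656)
```

View pics/w1.png

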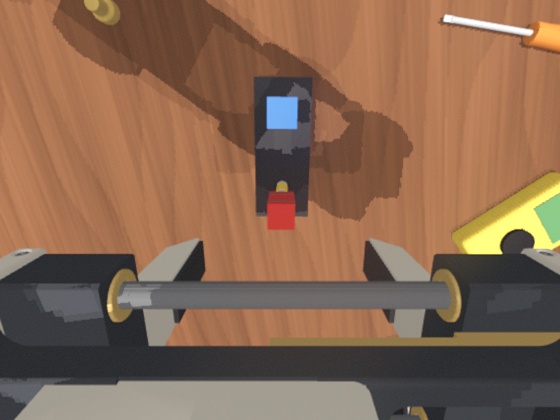

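The wrist view shows the red handle at (280,215), square to the jaws. All three views put it at (0.479, -0.317), with the top near 0.163. I'll descend to the handle's mid-height.

```bash
python3 go.py 0.479 -0.317 0.148 -8.4;  python3 -m crank '[{"fingers":1,"tx":0,"ty":-0.06,"tz":0.03,"roll":0},{"fingers":0.6,"tx":0.7,"ty":-0.06,"tz":0.03,"roll":0},{"fingers":0.6,"tx":1.4,"ty":-0.06,"tz":0.03,"roll":0},{"fingers":0.6,"tx":2.0,"ty":-0.06,"tz":0.03,"roll":0},{"fingers":0.6,"tx":2.4,"ty":-0.06,"tz":0.03,"roll":0},{"fingers":0.6,"tx":2.75,"ty":-0.06,"tz":0.03,"roll":0},{"fingers":0.6,"tx":2.75,"ty":-0.06,"tz":0.03,"roll":0},{"fingers":0.6,"tx":2.75,"ty":-0.06,"tz":0.03,"roll":0}]'; python3 go.py 0.479 -0.317 0.148 -8.4
```

```text
tcp [ 0.4807 -0.3183  0.2586] x [-0.001 -0.001 -1.   ] phi -8.49 q6 -0.57 t 2.15 F [-0.5 -2.3  0.2] open 0.0918
t units [ 2.764 -0.044 -0.029]
roll units -0.009 (x down: roll + is cw from above)
time: 3.15
tool_pos: [0.4794, -0.315, 0.1504]
tool_rot: [1.085, 1.569, -0.631]
contact_force: [-0.2, 0.5, 0.5]
opening: 0.0736
tcp [ 0.4794 -0.315   0.1504] x [ 0.001 -0.001 -1.   ] phi -8.33 q6 -0.57 t 3.15 F [-0.2  0.5  0.5] open 0.0736
t units [ 0.061 -0.002  0.051]
roll units 0.007 (x down: roll + is cw from above)
```

```bash
python3 -m crank '[{"fingers":-1,"tx":0.04,"ty":0,"tz":0.03,"roll":0},{"fingers":-1,"tx":0.04,"ty":0,"tz":0.03,"roll":0},{"fingers":-1,"tx":0.04,"ty":0,"tz":0.03,"roll":0},{"fingers":-1,"tx":0.04,"ty":0,"tz":0.03,"roll":0},{"fingers":-1,"tx":0.04,"ty":0,"tz":0.03,"roll":0},{"fingers":-1,"tx":0.04,"ty":0,"tz":0.03,"roll":0},{"fingers":-1,"tx":0.04,"ty":0,"tz":0.03,"roll":0},{"fingers":-1,"tx":0.04,"ty":0,"tz":0.03,"roll":0}]' 30
```

```text
time: 4.15
tool_pos: [0.4788, -0.316, 0.1481]
tool_rot: [-2.791, 1.571, 1.776]
contact_force: [0.4, 0.1, 0.6]
opening: 0.0221
```

```bash
python3 -m crank '[{"fingers":-1,"tx":-0.3,"ty":0,"tz":0,"roll":0},{"fingers":-1,"tx":-0.8,"ty":0,"tz":0,"roll":0},{"fingers":-1,"tx":-1.4,"ty":0,"tz":0,"roll":0},{"fingers":-1,"tx":-2.0,"ty":0,"tz":0,"roll":0},{"fingers":-1,"tx":-2.6,"ty":0,"tz":0,"roll":0},{"fingers":-1,"tx":-3.2,"ty":0,"tz":0,"roll":0},{"fingers":-1,"tx":-3.5,"ty":0,"tz":0,"roll":0},{"fingers":-1,"tx":-3.5,"ty":0,"tz":0,"roll":0}]'; python3 go.py 0.6075 -0.0005 0.29 -8.4
python3 - <<'E'
from m import *
for n in ('scene','wrist'):
    im,d,P,k=grab(n); save(n+'2',im)
    if n=='scene': a=im
    else: b=im
save('c2',np.hstack([cv2.resize(a[100:420,50:350],(400,426)),cv2.resize(b,(400,426))]))
E
```

```text
time: 5.15
tool_pos: [0.4789, -0.3161, 0.2888]
tool_rot: [1.044, 1.569, -0.672]
contact_force: [-0.6, 0.1, -1.7]
opening: 0.0216
tcp [ 0.4789 -0.3161  0.2888] x [ 0.001 -0.001 -1.   ] phi -8.33 q6 -0.57 t 5.15 F [-0.6  0.1 -1.7] open 0.0216
t units [-0.032  2.038 -8.272]
roll units 0.007 (x down: roll + is cw from above)
```

View pics/c2.png

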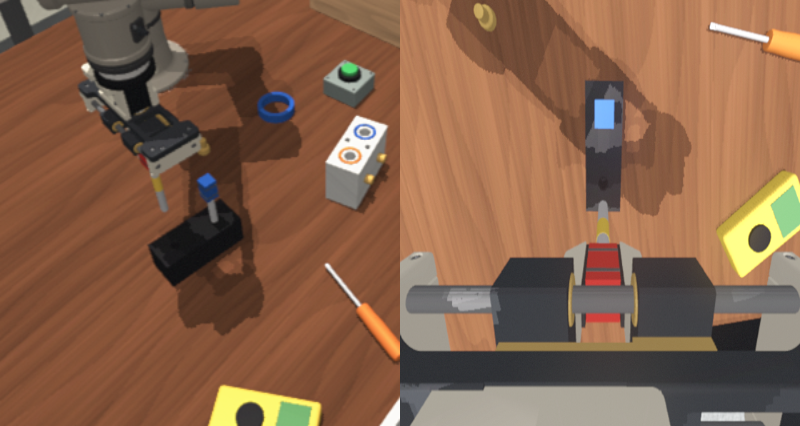

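Rod firmly held and straight: the tip is visible in the wrist view and clear of the rack. Moving above the bore.

```bash
python3 -m crank '[{"fingers":-1,"tx":0,"ty":0.2,"tz":-0.8,"roll":0},{"fingers":-1,"tx":0,"ty":0.5,"tz":-2,"roll":0},{"fingers":-1,"tx":0,"ty":0.8,"tz":-3.2,"roll":0},{"fingers":-1,"tx":0,"ty":1.1,"tz":-4.5,"roll":0},{"fingers":-1,"tx":0,"ty":1.4,"tz":-5.7,"roll":0},{"fingers":-1,"tx":0,"ty":1.7,"tz":-6.9,"roll":0},{"fingers":-1,"tx":0,"ty":1.95,"tz":-7.8,"roll":0},{"fingers":-1,"tx":0,"ty":2.04,"tz":-8.27,"roll":0}]';  python3 -m crank '[{"fingers":-1,"tx":0,"ty":0,"tz":0,"roll":0},{"fingers":-1,"tx":0,"ty":0,"tz":0,"roll":0},{"fingers":-1,"tx":0.2,"ty":0,"tz":0,"roll":0},{"fingers":-1,"tx":0.4,"ty":0,"tz":0,"roll":0},{"fingers":-1,"tx":0.6,"ty":0,"tz":0,"roll":0},{"fingers":-1,"tx":0.8,"ty":0,"tz":0,"roll":0},{"fingers":-1,"tx":0.8,"ty":0,"tz":0,"roll":0},{"fingers":-1,"tx":0.8,"ty":0,"tz":0,"roll":0}]'; python3 go.py 0.6075 -0.0005 0.29 -8.4
python3 - <<'E'
from m import *
out=[]
for n in ('wrist','scene','top'):
    im,d,P,k=grab(n); save(n+'3',im); np.savez(n+'3',im=im,d=d,P=P,k=k); out.append(im)
c=lambda im,x,y,w,h: cv2.resize(im[y:y+h,x:x+w],(400,int(400*h/w)))
a=c(out[0],200,120,160,160); b=c(out[1],260,140,120,120)
save('c3',np.hstack([a,b]))
E
```

```text
time: 6.25
tool_pos: [0.6075, 0.0013, 0.2867]
tool_rot: [-1.607, 1.568, 2.962]
contact_force: [-0.1, -0.2, -1.3]
opening: 0.0217
time: 7.25
tool_pos: [0.6076, -0.0005, 0.2563]
tool_rot: [1.762, 1.57, 0.046]
contact_force: [0.0, 0.4, -0.9]
opening: 0.0218
tcp [ 6.076e-01 -5.000e-04  2.563e-01] x [ 0.  0. -1.] phi -8.33 q6 0.02 t 7.25 F [ 0.   0.4 -0.9] open 0.0218
t units [-0.842 -0.003  0.002]
roll units 0.007 (x down: roll + is cw from above)
```

View pics/c3.png

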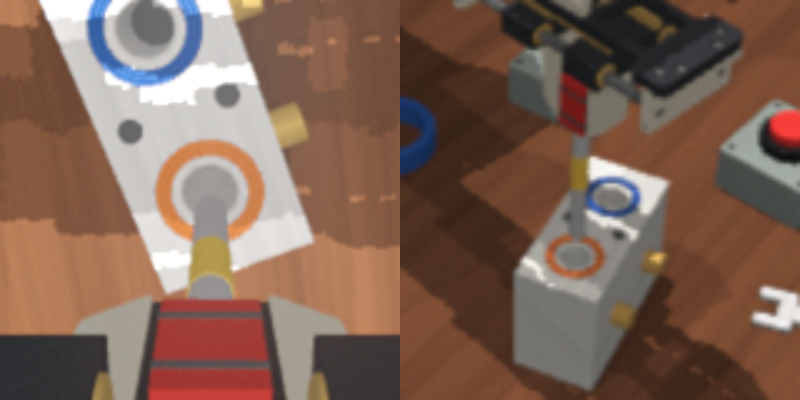

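Run:
```python
from m import *
for n,b in (('wrist3',(240,160,330,240)),('scene3',(290,195,345,232))):
    f=np.load(n+'.npz'); im,d,P,k=f['im'],f['d'],f['P'],f['k']; W=cloud(d,P,k)
    m,c,s=blob(im,(6,140,110),(18,255,255),b)
    cnt=max(cv2.findContours(m.astype('uint8'),cv2.RETR_EXTERNAL,cv2.CHAIN_APPROX_NONE)[0],key=len)[:,0]
    p=np.array([ray(P,k,u,v,.1) for u,v in cnt])[:,:2].astype('float32'); 
    print(n,'ring',cv2.minEnclosingCircle(p),cv2.fitEllipse(p))
    # rod shaft points: between block top and handle
    q=W[(d>0)&(np.hypot(W[...,0]-.6075,W[...,1])<.02)&(W[...,2]>.112)&(W[...,2]<.225)]
    for z in np.arange(.115,.225,.015):
        t=q[abs(q[:,2]-z)<.0075]
        if len(t)>4: print(round(z,3),len(t),t.mean(0).round(4),np.ptp(t,0).round(3))
    # yellow band
    yb=(W[...,2]>.12)&cv2.inRange(cv2.cvtColor(im,cv2.COLOR_RGB2HSV),(20,150,60),(32,255,255)).astype(bool)&(np.hypot(W[...,0]-.6075,W[...,1])<.03)
    if yb.any(): print('band z',W[yb][:,2].min(),W[yb][:,2].max())
    print('cam',P[:3,3].round(3))
```

```text
wrist3 ring ((0.6074835658073425, -0.0035972101613879204), 0.021144621074199677) ((0.6075447201728821, -0.0033133788965642452), (0.03840593621134758, 0.038766033947467804), 87.95774841308594)
0.13 49 [0.6082 0.0016 0.1317] [0.012 0.006 0.011]
0.145 69 [0.6083 0.0018 0.1452] [0.011 0.005 0.015]
0.16 81 [0.6086 0.0018 0.1603] [0.012 0.007 0.015]
0.175 88 [0.6084 0.0022 0.1755] [0.011 0.005 0.014]
0.19 124 [0.6084 0.0022 0.1903] [0.012 0.006 0.015]
0.205 163 [0.6084 0.0021 0.2051] [0.012 0.007 0.015]
0.22 57 [0.6085 0.0026 0.2162] [0.009 0.003 0.007]
band z 0.17735890107387825 0.20160840404753833
cam [0.62  0.077 0.391]
scene3 ring ((0.5593068599700928, 0.02170896902680397), 0.025916405022144318) ((0.556296169757843, 0.017023663967847824), (0.022321339696645737, 0.0491684265434742), 12.21950912475586)
0.13 19 [ 0.6086 -0.005   0.1309] [0.01  0.005 0.014]
0.145 23 [ 0.6091 -0.0051  0.1454] [0.011 0.011 0.014]
0.16 22 [ 0.6104 -0.0048  0.1608] [0.008 0.011 0.014]
0.175 22 [ 0.6101 -0.0055  0.176 ] [0.01  0.008 0.014]
0.19 24 [ 0.6095 -0.0052  0.1903] [0.009 0.012 0.015]
0.205 31 [ 0.6093 -0.0048  0.205 ] [0.011 0.015 0.014]
0.22 20 [ 0.6093 -0.0053  0.2186] [0.01  0.008 0.012]
band z 0.1768055811754048 0.20245248870927324
cam [ 1.043 -0.632  0.917]
```

Measured in the same wrist view, the rod axis is about (0.608, -0.003) and the ring centre (0.6075, -0.0033). They line up, with 5 mm of clearance. Inserting, slowing before the 50 mm floor.

```bash
python3 -m crank '[{"fingers":-1,"tx":0.15,"ty":-0.02,"tz":0,"roll":0},{"fingers":-1,"tx":0.35,"ty":-0.02,"tz":0,"roll":0},{"fingers":-1,"tx":0.6,"ty":-0.02,"tz":0,"roll":0},{"fingers":-1,"tx":0.85,"ty":-0.02,"tz":0,"roll":0},{"fingers":-1,"tx":1.1,"ty":-0.02,"tz":0,"roll":0},{"fingers":-1,"tx":1.35,"ty":-0.02,"tz":0,"roll":0},{"fingers":-1,"tx":1.5,"ty":-0.02,"tz":0,"roll":0},{"fingers":-1,"tx":1.6,"ty":-0.02,"tz":0,"roll":0}]' 20; python3 -m crank '[{"fingers":-1,"tx":0.02,"ty":0,"tz":0,"roll":0},{"fingers":-1,"tx":0.04,"ty":0,"tz":0,"roll":0},{"fingers":-1,"tx":0.06,"ty":0,"tz":0,"roll":0},{"fingers":-1,"tx":0.08,"ty":0,"tz":0,"roll":0},{"fingers":-1,"tx":0.1,"ty":0,"tz":0,"roll":0},{"fingers":-1,"tx":0.12,"ty":0,"tz":0,"roll":0},{"fingers":-1,"tx":0.14,"ty":0,"tz":0,"roll":0},{"fingers":-1,"tx":0.16,"ty":0,"tz":0,"roll":0}]'
```

```text
time: 8.4
tool_pos: [0.6067, -0.0004, 0.1917]
tool_rot: [-2.204, 1.571, 2.363]
contact_force: [-0.4, -0.1, -2.6]
opening: 0.022
time: 9.4
tool_pos: [0.6067, -0.0004, 0.1857]
tool_rot: [-3.008, 1.571, 1.559]
contact_force: [-0.5, 0.2, -0.9]
opening: 0.022
```

Expected contact for a shallow bore is at TCP z ≈ 0.186. Continuing gently.

```bash
python3 -m crank '[{"fingers":-1,"tx":0.01,"ty":0,"tz":0,"roll":0},{"fingers":-1,"tx":0.02,"ty":0,"tz":0,"roll":0},{"fingers":-1,"tx":0.03,"ty":0,"tz":0,"roll":0},{"fingers":-1,"tx":0.04,"ty":0,"tz":0,"roll":0},{"fingers":-1,"tx":0.05,"ty":0,"tz":0,"roll":0},{"fingers":-1,"tx":0.06,"ty":0,"tz":0,"roll":0},{"fingers":-1,"tx":0.07,"ty":0,"tz":0,"roll":0},{"fingers":-1,"tx":0.08,"ty":0,"tz":0,"roll":0}]' ; python3 go.py .6067 -.0005 .18
```

```text
time: 10.4
tool_pos: [0.6067, -0.0004, 0.1825]
tool_rot: [2.377, 1.571, 0.661]
contact_force: [0.2, 0.3, -2.2]
opening: 0.0219
tcp [ 6.067e-01 -4.000e-04  1.825e-01] x [ 0.  0. -1.] phi -8.34 q6 0.02 t 10.4 F [ 0.2  0.3 -2.2] open 0.0219
t units [0.062 0.    0.003]
```

```bash
python3 -m crank '[{"fingers":-1,"tx":0.02,"ty":0,"tz":0,"roll":0},{"fingers":-1,"tx":0.04,"ty":0,"tz":0,"roll":0},{"fingers":-1,"tx":0.06,"ty":0,"tz":0,"roll":0},{"fingers":-1,"tx":0.08,"ty":0,"tz":0,"roll":0},{"fingers":-1,"tx":0.1,"ty":0,"tz":0,"roll":0},{"fingers":-1,"tx":0.12,"ty":0,"tz":0,"roll":0},{"fingers":-1,"tx":0.14,"ty":0,"tz":0,"roll":0},{"fingers":-1,"tx":0.16,"ty":0,"tz":0,"roll":0}]'
python3 - <<'E'
from m import *
im,d,P,k=grab('scene'); a=cv2.resize(im[140:260,260:380],(400,400)); im,d,P,k=grab('wrist'); b=cv2.resize(im[120:280,200:360],(400,400)); save('c4',np.hstack([a,b]))
E
```

```text
time: 11.4
tool_pos: [0.6067, -0.0004, 0.1761]
tool_rot: [3.109, 1.571, 1.393]
contact_force: [-0.2, -0.3, -1.8]
opening: 0.0217
```

View pics/c4.png

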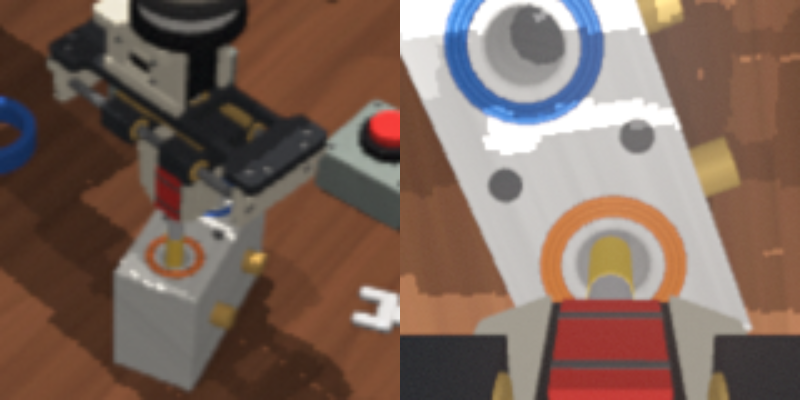

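The rod is centred in the orange bore with its band partly in. It has gone about 10 mm past the 50 mm floor with no force, so I continue toward the 85 mm floor (TCP ≈ 0.151).

```bash
python3 -m crank '[{"fingers":-1,"tx":0.05,"ty":0,"tz":0,"roll":0},{"fingers":-1,"tx":0.11,"ty":0,"tz":0,"roll":0},{"fingers":-1,"tx":0.18,"ty":0,"tz":0,"roll":0},{"fingers":-1,"tx":0.25,"ty":0,"tz":0,"roll":0},{"fingers":-1,"tx":0.32,"ty":0,"tz":0,"roll":0},{"fingers":-1,"tx":0.39,"ty":0,"tz":0,"roll":0},{"fingers":-1,"tx":0.45,"ty":0,"tz":0,"roll":0},{"fingers":-1,"tx":0.5,"ty":0,"tz":0,"roll":0}]'; python3 -m crank '[{"fingers":-1,"tx":0.01,"ty":0,"tz":0,"roll":0},{"fingers":-1,"tx":0.02,"ty":0,"tz":0,"roll":0},{"fingers":-1,"tx":0.03,"ty":0,"tz":0,"roll":0},{"fingers":-1,"tx":0.04,"ty":0,"tz":0,"roll":0},{"fingers":-1,"tx":0.05,"ty":0,"tz":0,"roll":0},{"fingers":-1,"tx":0.06,"ty":0,"tz":0,"roll":0},{"fingers":-1,"tx":0.07,"ty":0,"tz":0,"roll":0},{"fingers":-1,"tx":0.08,"ty":0,"tz":0,"roll":0}]'
```

```text
time: 12.5
tool_pos: [0.6067, -0.0004, 0.1559]
tool_rot: [-2.465, 1.571, 2.102]
contact_force: [0.1, -0.4, -1.3]
opening: 0.0219
time: 13.5
tool_pos: [0.6067, -0.0004, 0.1529]
tool_rot: [2.341, 1.571, 0.625]
contact_force: [-0.5, -0.4, -1.4]
opening: 0.0221
```

```bash
python3 -m crank '[{"fingers":-1,"tx":0.01,"ty":0,"tz":0,"roll":0},{"fingers":-1,"tx":0.02,"ty":0,"tz":0,"roll":0},{"fingers":-1,"tx":0.03,"ty":0,"tz":0,"roll":0},{"fingers":-1,"tx":0.04,"ty":0,"tz":0,"roll":0},{"fingers":-1,"tx":0.05,"ty":0,"tz":0,"roll":0},{"fingers":-1,"tx":0.05,"ty":0,"tz":0,"roll":0},{"fingers":-1,"tx":0.05,"ty":0,"tz":0,"roll":0},{"fingers":-1,"tx":0.05,"ty":0,"tz":0,"roll":0}]'
```

```text
time: 14.5
tool_pos: [0.6067, -0.0004, 0.1511]
tool_rot: [1.941, 1.571, 0.225]
contact_force: [0.1, 0.6, 0.4]
opening: 0.0219
```

```bash
python3 -m crank '[{"fingers":-1,"tx":0.01,"ty":0,"tz":0,"roll":0},{"fingers":-1,"tx":0.02,"ty":0,"tz":0,"roll":0},{"fingers":-1,"tx":0.03,"ty":0,"tz":0,"roll":0},{"fingers":-1,"tx":0.03,"ty":0,"tz":0,"roll":0},{"fingers":-1,"tx":0.03,"ty":0,"tz":0,"roll":0},{"fingers":-1,"tx":0.03,"ty":0,"tz":0,"roll":0},{"fingers":-1,"tx":0.03,"ty":0,"tz":0,"roll":0},{"fingers":-1,"tx":0.03,"ty":0,"tz":0,"roll":0}]'; python3 go.py .6067 -.0004 .15
```

```text
time: 15.5
tool_pos: [0.6068, -0.0004, 0.151]
tool_rot: [1.625, 1.57, -0.091]
contact_force: [-3.4, 1.0, 8.8]
opening: 0.022
tcp [ 6.068e-01 -4.000e-04  1.510e-01] x [ 0.001 -0.    -1.   ] phi -8.33 q6 0.02 t 15.5 F [-3.4  1.   8.8] open 0.022
t units [ 0.024 -0.002  0.001]
```

Floor contact: 9 N at TCP z 0.151, exactly the 85 mm floor. I'll release and retreat upward.

```bash
python3 -m crank '[{"fingers":-1,"tx":-0.03,"ty":0,"tz":0,"roll":0},{"fingers":-0.4,"tx":-0.03,"ty":0,"tz":0,"roll":0},{"fingers":0,"tx":-0.03,"ty":0,"tz":0,"roll":0},{"fingers":0.4,"tx":-0.03,"ty":0,"tz":0,"roll":0},{"fingers":0.6,"tx":-0.03,"ty":0,"tz":0,"roll":0},{"fingers":0.6,"tx":-0.03,"ty":0,"tz":0,"roll":0},{"fingers":0.6,"tx":-0.03,"ty":0,"tz":0,"roll":0},{"fingers":0.6,"tx":-0.03,"ty":0,"tz":0,"roll":0}]';python3 -m crank '[{"fingers":0.6,"tx":-0.2,"ty":0,"tz":0,"roll":0},{"fingers":0.6,"tx":-0.6,"ty":0,"tz":0,"roll":0},{"fingers":0.6,"tx":-1.1,"ty":0,"tz":0,"roll":0},{"fingers":0.6,"tx":-1.7,"ty":0,"tz":0,"roll":0},{"fingers":0.6,"tx":-2.3,"ty":0,"tz":0,"roll":0},{"fingers":0.6,"tx":-2.7,"ty":0,"tz":0,"roll":0},{"fingers":0.6,"tx":-2.7,"ty":0,"tz":0,"roll":0},{"fingers":0.6,"tx":-2.7,"ty":0,"tz":0,"roll":0}]'; python3 go.py .4325 .236 .26
python3 - <<'E'
from m import *
im,d,P,k=grab('scene'); save('scene5',im);a=cv2.resize(im[140:260,260:380],(400,400)); im,d,P,k=grab('wrist'); b=cv2.resize(im[120:280,200:360],(400,400)); save('c5',np.hstack([a,b]))
E
```

```text
time: 16.5
tool_pos: [0.6067, -0.0004, 0.1509]
tool_rot: [2.59, 1.571, 0.873]
contact_force: [0.2, -0.0, 0.7]
opening: 0.073
time: 17.5
tool_pos: [0.6063, -0.0003, 0.2582]
tool_rot: [-1.619, 1.569, 2.948]
contact_force: [-0.6, -0.0, -0.2]
opening: 0.0737
tcp [ 6.063e-01 -3.000e-04  2.582e-01] x [-0.001  0.    -1.   ] phi -8.33 q6 0.02 t 17.5 F [-0.6 -0.  -0.2] open 0.0737
t units [-0.039 -5.156 -5.216]
```

View pics/c5.png

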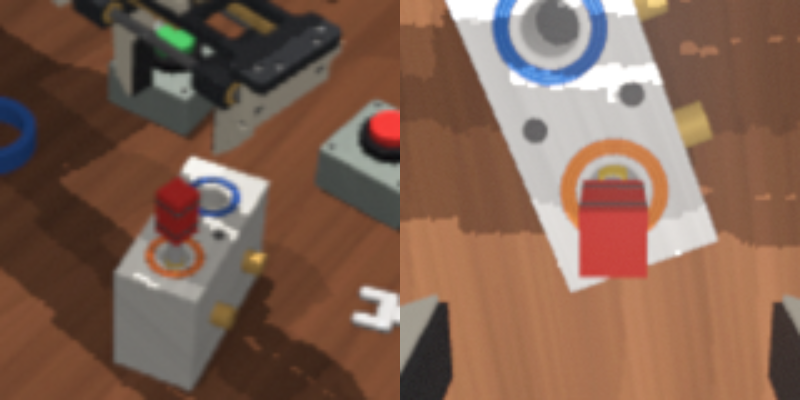

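The rod stands in the orange bore. No yellow shows above the face; the wrist view sees a bit of it only down inside the bore. That and the contact height both mean full depth, so green. Closing the fingers and moving over it.

```bash
python3 -m crank '[{"fingers":0,"tx":0,"ty":-0.7,"tz":-0.7,"roll":0},{"fingers":-1,"tx":0,"ty":-1.5,"tz":-1.5,"roll":0},{"fingers":-1,"tx":0,"ty":-2.3,"tz":-2.3,"roll":0},{"fingers":-1,"tx":0,"ty":-3.1,"tz":-3.2,"roll":0},{"fingers":-1,"tx":0,"ty":-3.9,"tz":-4,"roll":0},{"fingers":-1,"tx":0,"ty":-4.6,"tz":-4.7,"roll":0},{"fingers":-1,"tx":0,"ty":-5.16,"tz":-5.22,"roll":0},{"fingers":-1,"tx":0,"ty":-5.16,"tz":-5.22,"roll":0}]'; python3 go.py .4325 .236 .1
python3 - <<'E'
from m import *
im,d,P,k=grab('wrist'); W=cloud(d,P,k)
m,c,s=blob(im,(45,120,60),(80,255,255),(0,0,560,420)); t=W[m&(d>0)]; zt=np.percentile(t[:,2],80); t=t[t[:,2]>zt-.005]
print(c,s,zt,cv2.minEnclosingCircle(t[:,:2].astype('float32')))
f=grab('top'); W2=cloud(f[1],f[2],f[3]); m,c,s=blob(f[0],(0,150,60),(6,255,255),(240,140,300,220)); print('handle',c,np.percentile(W2[m][:,2],[50,90]),W2[m].mean(0))
E
```

```text
time: 18.6
tool_pos: [0.4314, 0.2373, 0.2585]
tool_rot: [-1.259, 1.57, -2.972]
contact_force: [0.3, -0.5, 0.5]
opening: 0.0011
tcp [0.4314 0.2373 0.2585] x [-0.001 -0.    -1.   ] phi -8.16 q6 0.49 t 18.6 F [ 0.3 -0.5  0.5] open 0.0011
t units [3.962 0.036 0.026]
[284.57598978 188.00766284] [269 173  32  31 783] 0.0693380570768455 ((0.43197768926620483, 0.23380443453788757), 0.017672155052423477)
handle [267.75       174.46511628] [0.16546606 0.16709245] [ 0.60457099 -0.00097958  0.16785237]
```

Handle top is about 0.166, against 0.165 expected for full depth. Green centre is about (0.432, 0.235). Descending.

```bash
python3 -m crank '[{"fingers":-1,"tx":0.5,"ty":0.03,"tz":0.04,"roll":0},{"fingers":-1,"tx":1.2,"ty":0.03,"tz":0.04,"roll":0},{"fingers":-1,"tx":2,"ty":0.03,"tz":0.04,"roll":0},{"fingers":-1,"tx":2.8,"ty":0.03,"tz":0.04,"roll":0},{"fingers":-1,"tx":3.4,"ty":0.03,"tz":0.04,"roll":0},{"fingers":-1,"tx":3.8,"ty":0.03,"tz":0.04,"roll":0},{"fingers":-1,"tx":3.95,"ty":0.03,"tz":0.04,"roll":0},{"fingers":-1,"tx":3.95,"ty":0.03,"tz":0.04,"roll":0}]';python3 -m crank '[{"fingers":-1,"tx":0.03,"ty":0,"tz":0,"roll":0},{"fingers":-1,"tx":0.06,"ty":0,"tz":0,"roll":0},{"fingers":-1,"tx":0.1,"ty":0,"tz":0,"roll":0},{"fingers":-1,"tx":0.14,"ty":0,"tz":0,"roll":0},{"fingers":-1,"tx":0.18,"ty":0,"tz":0,"roll":0},{"fingers":-1,"tx":0.22,"ty":0,"tz":0,"roll":0},{"fingers":-1,"tx":0.26,"ty":0,"tz":0,"roll":0},{"fingers":-1,"tx":0.26,"ty":0,"tz":0,"roll":0}]'
```

```text
time: 19.7
tool_pos: [0.4341, 0.2338, 0.1008]
tool_rot: [-0.894, 1.57, -2.611]
contact_force: [-0.2, 0.3, 0.4]
opening: 0.0004
time: 20.7
tool_pos: [0.4337, 0.2344, 0.0906]
tool_rot: [2.521, 1.571, 0.805]
contact_force: [-0.6, 0.0, 1.8]
opening: 0.0002
```

Contact just started (about 2 N). Pressing on in small steps.

```bash
python3 -m crank '[{"fingers":-1,"tx":0.02,"ty":0,"tz":0,"roll":0},{"fingers":-1,"tx":0.04,"ty":0,"tz":0,"roll":0},{"fingers":-1,"tx":0.06,"ty":0,"tz":0,"roll":0},{"fingers":-1,"tx":0.08,"ty":0,"tz":0,"roll":0},{"fingers":-1,"tx":0.1,"ty":0,"tz":0,"roll":0},{"fingers":-1,"tx":0.1,"ty":0,"tz":0,"roll":0},{"fingers":-1,"tx":0.1,"ty":0,"tz":0,"roll":0},{"fingers":-1,"tx":0.1,"ty":0,"tz":0,"roll":0}]'
```

```text
time: 21.7
tool_pos: [0.4337, 0.2344, 0.0866]
tool_rot: [2.438, 1.571, 0.722]
contact_force: [-1.7, 0.7, 5.4]
opening: 0.0003
```

```bash
python3 -m crank '[{"fingers":-1,"tx":0.02,"ty":0,"tz":0,"roll":0},{"fingers":-1,"tx":0.04,"ty":0,"tz":0,"roll":0},{"fingers":-1,"tx":0.05,"ty":0,"tz":0,"roll":0},{"fingers":-1,"tx":0.05,"ty":0,"tz":0,"roll":0},{"fingers":-1,"tx":0.05,"ty":0,"tz":0,"roll":0},{"fingers":-1,"tx":0.05,"ty":0,"tz":0,"roll":0},{"fingers":-1,"tx":0.05,"ty":0,"tz":0,"roll":0},{"fingers":-1,"tx":0.05,"ty":0,"tz":0,"roll":0}]'
```

```text
time: 22.7
tool_pos: [0.4338, 0.2344, 0.086]
tool_rot: [2.039, 1.57, 0.323]
contact_force: [-4.7, -1.8, 19.4]
opening: 0.0007
```

At the stop: 19 N with no further travel. Releasing upward and checking.

```bash
python3 -m crank '[{"fingers":-1,"tx":-0.1,"ty":0,"tz":0,"roll":0},{"fingers":-1,"tx":-0.4,"ty":0,"tz":0,"roll":0},{"fingers":-1,"tx":-0.9,"ty":0,"tz":0,"roll":0},{"fingers":-1,"tx":-1.6,"ty":0,"tz":0,"roll":0},{"fingers":-1,"tx":-2.4,"ty":0,"tz":0,"roll":0},{"fingers":-1,"tx":-3.2,"ty":0,"tz":0,"roll":0},{"fingers":-1,"tx":-3.5,"ty":0,"tz":0,"roll":0},{"fingers":-1,"tx":-3.5,"ty":0,"tz":0,"roll":0}]'
python3 - <<'E'
from m import *
im,d,P,k=grab('wrist'); W=cloud(d,P,k)
m,c,s=blob(im,(45,120,60),(80,255,255),(0,0,560,420)); print('green z',np.percentile(W[m][:,2],80))
im,d,P,k=grab('scene'); save('end',im); print(observe()['contact_force'])
E
```

```text
time: 23.7
tool_pos: [0.4338, 0.2344, 0.2247]
tool_rot: [2.067, 1.57, 0.351]
contact_force: [0.7, -0.5, 0.0]
opening: 0.0002
green z 0.06928010811358903
[-0.60754133  0.16360023 -1.1536989 ]
```

View pics/end.png

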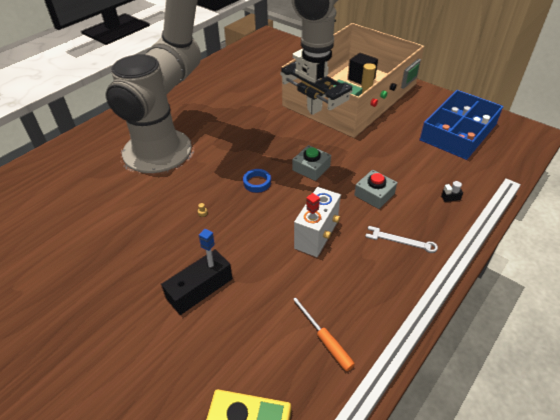

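The final view shows the red-handled rod standing in the orange port (313,205). The green button (312,155) is back at its original height, and the arm is clear of everything.

```bash
python3 -c "
from cell import hand_in
print(hand_in())"
```

```text
the job is handed in; nothing more can be done
None
```

The bore in the orange-ringed port is full depth, so I pressed the green button and left the red one alone. The job was handed in at about 24 s.

- **Rod:** I lowered the red-handled rod until it touched the floor at about 9 N. The tool was then at z = 0.151, as expected for an 85 mm bore. I released it there, and it is still standing in the port.
- **Depth reading:** No yellow shows above the block's face. The handle top measured about 0.166 m, against 0.165 m expected for full depth.
- **Green button:** I pressed it to its stop, where it read 19 N with no further travel. It sprang back to its original height of 0.069 m.
- **Final state:** The gripper was clear of everything, with no contact force beyond about 1 N of sensor noise.
- **Checks that disagreed:** One scene-camera colour fit of the orange ring picked up the wrong pixels, so I discarded it; the wrist and top views agreed to within about 3 mm. The scene camera's single-ray handle position was also about 10 mm off, so I used the positions the other measurements agreed on.

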